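# Nest the steel beakers in order of width

### The arm

A 6-joint arm with a two-finger parallel gripper is mounted at the origin on the work surface. World frame = base frame: x ahead of the robot, y to its left, z up, the work surface at z = 0. Lengths are in m, angles in rad, forces in N, time in s.
With the tool pointing down it reaches from about 0.375 to 0.975 m from the base axis. Payload 3.8 kg.
Tool frame: the origin (TCP) lies at the centre of the arm's flange, where the gripper is bolted on; the fingertips stand 173 mm ahead of it and the grasp point (between the pads) lies 155 mm ahead of it (bot.tip_reach is the distance from the TCP to the fingertips, in m); z points along the fingers, y is the line along which they close (so a half turn about z gives the same grasp; the last joint's range is limited). The gripper opens to 85 mm and grips with 20 to 120 N. Pads are 22 mm wide; open, the fingers measure 114 mm over their backs; the gripper's body (76 mm by 85 mm) begins 54 mm behind the grasp point. The pads swing forward as they close: fully open they stand 13 mm farther back than shut.
Start: joints at [1.145, 0.264, 1.604, -0, 1.274, -0.037], TCP at [0.256, 0.625, 0.405] pointing down, gripper open.
Joint ranges: [-2.63, 2.63], [-0.94, 2.18], [0.31, 2.57], [-1.31, 4.45], [0, 2.66], [-2.55, 2.55]. Speed limits (rad/s): [2.57, 2.57, 3.14, 3.14, 3.14, 3.14].

### API

Orientations are given as a rotation vector (axis times angle).
In Python, from workcell import bot gives the robot as it stands.
- The arm moves only by the tool drive_tool, never from a script. Its arguments are lists of equal length, an entry for each row: "claw": the finger opening in mm, from 0 to 85.4; "slide": the shift along the world's x, y, z each as a share of 0.5 m, from -1 to 1, a list of three; "yaw": the turn about the world's z as a share of 180 degrees, from -1 to 1. A call has 1 to 8 rows; each row is the pose to reach, as a shift and turn from the pose commanded when the call began, turning the shorter way round; what a row does not reach only later rows make up. A row lasts 1/12 s, in which the tool goes at most 41.7 mm and 7.16 degrees, less where a joint would pass 70% of its speed; a pose out of reach is approached as far as the arm can. A call with a number of a shift or a turn outside -1 to 1 is refused whole. A call with a gripper value outside its range is refused whole. The fingers move at their own pace and stop on an object; "newtons" is the grip in N (left out, the last holds). Time passes only in rows, so rows that repeat a pose let the fingers close. It gives the time, the measured TCP pose, the force, the opening and the grip force at its end, in the units of the state.
- bot.read_state(): the state, without advancing time (a new reading comes with each control period).
- bot.read_camera(name): name is "scene" or "top" or "wrist"; returns a dict with "color" (384x512x3 uint8, red, green, blue), "depth" (384x512 float32, m along the optical axis (not along the pixel's ray), 0 where there is no reading), "mtx" (3x3 intrinsics, pixels), "eye" and "rotation" of the camera in the world. Camera axes: x right, y up, looking along -z (the intrinsics and any distortion apply to the point x, -y, -z); pixel columns grow to the right and rows downward; lengths in m; the calibration is good to about 2 mm. A picture is of the moment at which its call begins.
- bot.finish_job(): hands the job in; it is judged then, once.
The state is a dict: "time": time; "q": joint angles; "joint_vel": joint speeds; "joint_torque": joint torques, N m; "tool_pos": TCP position; "tcp_rot": TCP orientation; "wrist_force": force on the tool from outside, world axes, zero at the start; "torque": the same for the moment, N m; "width": opening from 0.0 (shut) to 1.0 (fully open); "grip_force": force on a finger pad.
Only numpy, scipy, OpenCV 4.12 (cv2) and the standard library are available. Lean on these libraries where they do the work, as an engineer would, in place of code of your own. Each camera call takes 0.05 s, during which the arm holds its last target. There are 200 camera calls.

### The job

Someone has put the narrow tall steel beaker straight into the widest one. Nest the three open beakers properly by width: the middle one standing upright on the floor of the widest, and the narrow tall one standing upright on the floor of the middle one. Leave the widest beaker where it stands, keep the beakers upright and set them down gently without dropping them, and do not disturb the other things on the bench.

Things in the scene. Friction and masses are not known exactly. Their poses are not given: they have to be found in the camera images.
- beaker_wide: open round squat beaker of plain steel, the widest of the set. In mm: outside diameter 86 at the rim, 78 at the base; 60 high; wall 3, floor 4 thick; inside diameter 80 at the mouth, 72 at the floor. Origin: centre of its underside; z up its axis. No handle: take it across its rim from above. Stands on the table.
- beaker_mid: open round middle-sized beaker of plain steel, between the other two in width. In mm: outside diameter 66 at the rim, 60 at the base; 100 high; wall 3, floor 4 thick; inside diameter 60 at the mouth, 54 at the floor. Origin: centre of its underside; z up its axis. No handle: take it across its rim from above. Stands empty on the table.
- beaker_tall: open round narrow, tall beaker of plain steel, the narrowest of the set. In mm: outside diameter 51 at the rim, 45 at the base; 135 high; wall 3, floor 4 thick; inside diameter 45 at the mouth, 39 at the floor. Origin: centre of its underside; z up its axis. No handle: take it across its rim from above. At the start it stands loosely inside the widest beaker.
- canister: closed steel canister with a lid and small knob, 76 mm dia x 90 mm high; a bystander, not part of the set. Origin: centre of underside, z up
- culture_dish: low white culture dish, 72 mm dia x 14 mm high; bystander. Origin: centre of underside
- knife_box: flat black box, 60 x 85 x 26 mm high; bystander. Origin: centre of underside, its 85 side along its y
- amber_bottle: amber glass bottle with black cap, 64 mm dia x 145 mm high; bystander. Origin: centre of underside
- white_jar: white plastic jar, 70 mm dia x 75 mm high; bystander. Origin: centre of underside
- brush: small brush with a dark wooden handle, 170 mm long, lying flat along its x; bystander. Origin: on its axis at table level, mid-length

How it is judged:
At the end, for the whole second after the job is handed in: Middle beaker in the widest and tall one in the middle one, each seated on the floor below it (undersides less than 9 mm apart), centred within 12 mm; all upright within 0.1 rad and at rest; the widest on the table within 50 mm of its start (z of beaker_mid in the frame of beaker_wide between 0 and 0.009 m and horizontal distance between beaker_mid and beaker_wide below 0.012 m and z of beaker_tall in the frame of beaker_mid between 0 and 0.009 m and horizontal distance between beaker_tall and beaker_mid below 0.012 m and angle between each of beaker_wide, beaker_mid, beaker_tall's own z axis and vertical below 0.1 rad and linear speed of each of beaker_wide, beaker_mid, beaker_tall below 0.02 m/s and distance of beaker_wide from where it was at the start of the episode below 0.05 m and height (world z) of beaker_wide below 0.006 m); the robot touches nothing.
It fails at once if another thing on the bench (canister, dish, black box, bottle, jar or brush) is pushed more than 30 mm (distance of any of canister, culture_dish, knife_box, amber_bottle, white_jar, brush from where it was at the start of the episode above 0.03 m).
It fails at once if a beaker is tipped by more than 40 degrees (angle between any of beaker_wide, beaker_mid, beaker_tall's own z axis and vertical above 0.7 rad).
It fails at once if a beaker is dropped: moves faster than 0.7 m/s (a fall of about 25 mm) free of the fingers ((linear speed of beaker_mid above 0.7 m/s and contact force between the fingers and beaker_mid below 0.05 N) or (linear speed of beaker_tall above 0.7 m/s and contact force between the fingers and beaker_tall below 0.05 N)).
It also fails if it takes over 72 s, if anything falls off the work surface, if the arm or the gripper's body presses on something with over 40 N, if the wrist force passes 120 N, or if a joint passes its speed limit or range.

## Working session

There is one attempt and no reset: what is moved stays moved. The work goes in short steps, Python scripts to look and compute and a tool call to move; the robot and the scene stay as the last step left them, time stands still between calls to the robot, and variables do not carry over. Pictures are saved under pics/ and viewed, at most 10 in all, crops included, and the job is handed in when it is done.

Besides the shell and the picture viewer there is one more tool, called after "Emit:" by a JSON object that holds its "op" and its "data", one argument or row to a line. drive_tool: Moves the arm, as the interface text tells. Shift numbers are shares of 0.5 m and turn numbers shares of 180 degrees, none past 1 either way. Its arguments: {"type":"object","properties":{"claw":{"type":"array","items":{"type":"number"}},"slide":{"type":"array","items":{"type":"array","items":{"type":"number"}}},"yaw":{"type":"array","items":{"type":"number"}},"newtons":{"type":"number"}},"required":["claw","slide","yaw"]}

```bash
mkdir -p pics; ls; python3 - <<'E'
from workcell import bot
import cv2,numpy as np
for n in ("scene","top"):
    c=bot.read_camera(n); cv2.imwrite(f"pics/{n}0.png",c["color"][:,:,::-1]); np.savez(f"{n}0.npz",**c)
    print(n,c["mtx"].tolist(),c["eye"],c["rotation"].tolist(),(c["depth"]>0).mean())
print(bot.read_state())
E
```

```text
pics
scene [[476.6588117520689, 0.0, 252.93888510513713], [0.0, 476.6588117520689, 183.86220453187053], [0.0, 0.0, 1.0]] [ 1.10632485 -0.79967487  0.65001792] [0.9780944790044186, 0.26204527575173686, 0.5240744326569851] 0.9959665934244791
top [[475.21484988248625, 0.0, 250.5233683590984], [0.0, 475.21484988248625, 187.55707859803002], [0.0, 0.0, 1.0]] [0.39615713 0.0426874  1.11467735] [0.12297573845667199, -0.156136297248842, -1.5575995252987616] 0.9958089192708334
{'time': 0.1, 'q': array([ 1.14511769e+00,  2.64674979e-01,  1.60526283e+00, -1.49068600e-05,
        1.27370187e+00, -3.69209212e-02]), 'joint_vel': array([ 0.00093894, -0.00180369, -0.00389602, -0.00083026, -0.0010155 ,
        0.00109503]), 'joint_torque': array([-8.90015363e-04, -5.16714764e+01, -3.68585801e+01, -1.50679484e-04,
        6.31238072e-03, -2.21607991e-06]), 'tool_pos': array([0.25573712, 0.62433519, 0.40347436]), 'tcp_rot': array([-0.60672601, -3.08198264,  0.00313451]), 'wrist_force': array([ 0.51931285,  1.18459086, -0.19602155]), 'torque': array([-0.00017936,  0.01066378, -0.04558453]), 'grip_force': 0.0, 'width': 0.9993339266089781}
```

View pics/top0.png

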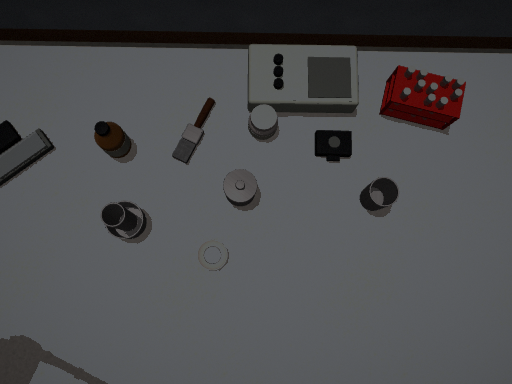

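View pics/scene0.png

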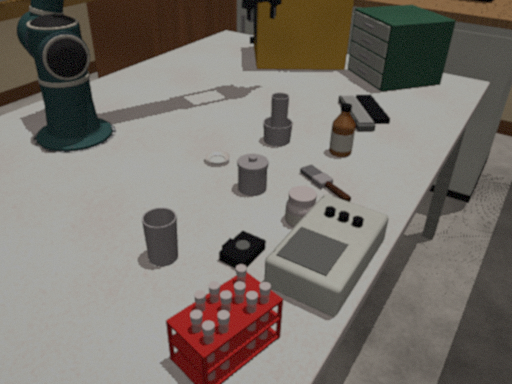

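The top view shows the tall beaker in the wide one (rim about (114,215), wide about (127,221)) and the mid beaker with its rim near (383,190). The scene view shows both standing upright. The dish is at (213,255), the canister at (240,185) and the black box at (333,144). I'll fit circles to the rims using depth.

```bash
cat >h.py <<'E'
import numpy as np,cv2
from scipy.optimize import least_squares
def R(c): return cv2.Rodrigues(np.array(c["rotation"],float))[0]
def cloud(c):
    d=c["depth"];v,u=np.indices(d.shape);K=c["mtx"]
    p=np.stack([(u-K[0,2])/K[0,0]*d,-(v-K[1,2])/K[1,1]*d,-d],-1)
    return p@R(c).T+c["eye"]
def circ(p,r=None):
    m=p.mean(0)
    f=lambda s:np.hypot(p[:,0]-s[0],p[:,1]-s[1])-(s[2] if r is None else r)
    s=least_squares(f,[*m,.03] if r is None else m,loss="soft_l1",f_scale=.001)
    return s.x.round(4),np.abs(s.fun).mean().round(4)
def rim(P,xy,h,rad,tol=.006,r=None):
    q=P.reshape(-1,3); k=(np.hypot(q[:,0]-xy[0],q[:,1]-xy[1])<rad)&(abs(q[:,2]-h)<tol)
    return k.sum(),(circ(q[k][:,:2],r) if k.sum()>8 else None)
E
python3 - <<'E'
from h import *
for n in("top","scene"):
    c=np.load(n+"0.npz");P=cloud(c)
    if n=="top":
        A={k:P[v,u] for k,(u,v) in dict(tall=(114,204),wide=(138,234),mid=(370,188),can=(240,185),dish=(213,255),box=(333,144),bottle=(104,128),jar=(263,115),brush=(190,140),table=(300,250),analyzer=(300,105),rack=(395,85)).items()}
        for k in A: print(k,A[k].round(3))
    q=P.reshape(-1,3)
    for nm,h,g in(("tall",.135,A["wide"]),("wide",.06,A["wide"]),("mid",.1,A["mid"])):
        k=(np.hypot(*(q[:,:2]-g[:2]).T)<.08)&(abs(q[:,2]-h)<.007)
        print(n,nm,k.sum(),q[k].min(0).round(3),q[k].max(0).round(3),circ(q[k][:,:2]) if k.sum()>5 else "")
E
```

```text
tall [0.536 0.307 0.127]
wide [0.482 0.276 0.025]
mid [ 0.58  -0.239  0.101]
can [0.587 0.045 0.087]
dish [0.437 0.105 0.006]
box [ 0.699 -0.175  0.026]
bottle [0.695 0.332 0.145]
jar [ 0.752 -0.006  0.077]
brush [0.706 0.165 0.021]
table [ 0.45  -0.097  0.001]
analyzer [ 0.785 -0.094  0.056]
rack [ 0.821 -0.307  0.094]
top tall 164 [0.489 0.281 0.128] [0.539 0.332 0.142] (array([0.5131, 0.3051, 0.0237]), np.float64(0.0009))
top wide 210 [0.47  0.26  0.053] [0.555 0.342 0.067] (array([0.5112, 0.3005, 0.0397]), np.float64(0.006))
top mid 176 [ 0.541 -0.301  0.093] [ 0.606 -0.236  0.104] (array([ 0.5738, -0.2683,  0.031 ]), np.float64(0.0009))
scene tall 155 [0.488 0.275 0.128] [0.538 0.332 0.142] (array([0.512 , 0.3026, 0.0237]), np.float64(0.0015))
scene wide 223 [0.466 0.256 0.053] [0.556 0.344 0.067] (array([0.5096, 0.3009, 0.0399]), np.float64(0.0076))
scene mid 347 [ 0.541 -0.305  0.093] [ 0.608 -0.238  0.104] (array([ 0.5742, -0.2716,  0.0311]), np.float64(0.001))
```

Emit:
{"op": "drive_tool", "data": {
  "claw": [85,85,85,85,85,85,85,85],
  "slide": [
    [0.514,-0.642,-0.09],
    [0.514,-0.642,-0.09],
    [0.514,-0.642,-0.09],
    [0.514,-0.642,-0.09],
    [0.514,-0.642,-0.09],
    [0.514,-0.642,-0.09],
    [0.514,-0.642,-0.09],
    [0.514,-0.642,-0.09]
  ],
  "yaw": [0,0,0,0,0,0,0,0],
  "newtons": 30
}}

```text
time: 0.77
tool_pos: [0.4636, 0.3641, 0.3678]
tcp_rot: [-0.606, -3.082, 0.001]
wrist_force: [0.6, 0.2, 0.2]
width: 0.996
grip_force: 0.0
```

Emit:
{"op": "drive_tool", "data": {
  "claw": [85,85,85,85],
  "slide": [
    [0.1,-0.124,-0.017],
    [0.1,-0.124,-0.017],
    [0.1,-0.124,-0.017],
    [0.1,-0.124,-0.017]
  ],
  "yaw": [0,0,0,0]
}}

```text
time: 1.1
tool_pos: [0.5139, 0.302, 0.3589]
tcp_rot: [-0.613, -3.08, 0.002]
wrist_force: [-0.8, 0.2, 0.4]
width: 0.996
grip_force: 0.0
```

```bash
python3 - <<'E'
from workcell import bot
from h import *
c=bot.read_camera("wrist");cv2.imwrite("pics/w1.png",c["color"][:,:,::-1]);P=cloud(c);q=P.reshape(-1,3)
print(bot.read_state()["tool_pos"],c["eye"],(c["depth"]>0).mean())
for h,r in((.139,.0255),(.06,.043)):
    k=(np.hypot(*(q[:,:2]-[.512,.303]).T)<.07)&(abs(q[:,2]-h)<.004)
    print(h,k.sum(),q[k].min(0) if k.any() else "",q[k].max(0) if k.any() else "",circ(q[k][:,:2]) if k.sum()>5 else "")
E
```

```text
[0.51317295 0.30318958 0.35930001] [0.45039512 0.32732266 0.32846367] 0.9960479736328125
0.139 977 [0.48895459 0.28004258 0.13503469] [0.53938816 0.33003638 0.14089863] (array([0.5138, 0.3052, 0.0235]), np.float64(0.0008))
0.06 745 [0.47025481 0.25897698 0.05600643] [0.54130455 0.34368207 0.06397021] (array([0.5108, 0.3016, 0.0396]), np.float64(0.0045))
```

View pics/w1.png

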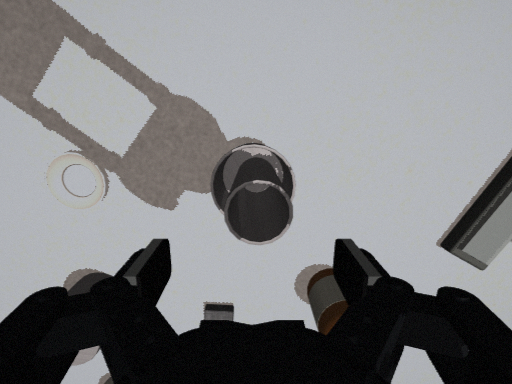

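The wrist view shows the tall rim at (258,212), midway between the fingers, with the wide rim behind it at (253,185). I'll go down and grip.

Emit:
{"op": "drive_tool", "data": {
  "claw": [85,85,85,85,48,45,45,45],
  "slide": [
    [0.001,0.002,-0.06],
    [0.001,0.002,-0.12],
    [0.001,0.002,-0.166],
    [0.001,0.002,-0.166],
    [0.001,0.002,-0.166],
    [0.001,0.002,-0.166],
    [0.001,0.002,-0.166],
    [0.001,0.002,-0.166]
  ],
  "yaw": [0,0,0,0,0,0,0,0],
  "newtons": 30
}}

```text
time: 1.82
tool_pos: [0.5143, 0.3059, 0.2796]
tcp_rot: [0.605, 3.079, 0.004]
wrist_force: [0.3, -0.4, 3.9]
width: 0.575
grip_force: 31.6
```

Emit:
{"op": "drive_tool", "data": {
  "claw": [45,45,45,45],
  "slide": [
    [0,0,0],
    [0,0,0],
    [0,0,0],
    [0,0,0]
  ],
  "yaw": [0,0,0,0]
}}

```text
time: 2.15
tool_pos: [0.5145, 0.3056, 0.2796]
tcp_rot: [0.607, 3.079, 0.005]
wrist_force: [-0.4, 1.4, 6.2]
width: 0.577
grip_force: 31.8
```

Emit:
{"op": "drive_tool", "data": {
  "claw": [45,45,45,45,45,45,45,45],
  "slide": [
    [0,0,0.02],
    [0,0,0.06],
    [0,0,0.11],
    [0,0,0.17],
    [0,0,0.23],
    [0,0,0.29],
    [0,0,0.34],
    [0,0,0.34]
  ],
  "yaw": [0,0,0,0,0,0,0,0]
}}

```text
time: 2.82
tool_pos: [0.5146, 0.3054, 0.4549]
tcp_rot: [0.605, 3.073, 0.012]
wrist_force: [0.2, 0.5, 0.2]
width: 0.578
grip_force: 31.5
```

```bash
python3 - <<'E'
from workcell import bot
from h import *
for n in("scene","top"):
    c=bot.read_camera(n)
    if n=="scene": cv2.imwrite("pics/s2.png",cv2.resize(c["color"][:,:,::-1][60:200,200:400],None,fx=3,fy=3))
    q=cloud(c).reshape(-1,3)
    k=(np.hypot(*(q[:,:2]-[.512,.302]).T)<.05)&(abs(q[:,2]-.06)<.004)
    print(n,k.sum(),q[k][:,:2].min(0) if k.any() else "",q[k][:,:2].max(0) if k.any() else "",circ(q[k][:,:2]) if k.sum()>5 else "")
s=bot.read_state();print(s["tool_pos"],s["wrist_force"],s["width"],s["grip_force"])
E
```

```text
scene 151 [0.46667431 0.25504919] [0.55454458 0.34416353] (array([0.5105, 0.2993, 0.0408]), np.float64(0.0017))
top 139 [0.46987919 0.25901888] [0.55518295 0.34321192] (array([0.5119, 0.3019, 0.0411]), np.float64(0.0008))
[0.51355642 0.30484674 0.44875705] [-0.25286052  1.11169513 -1.38854608] 0.5775484347849944 31.498959838645533
```

View pics/s2.png

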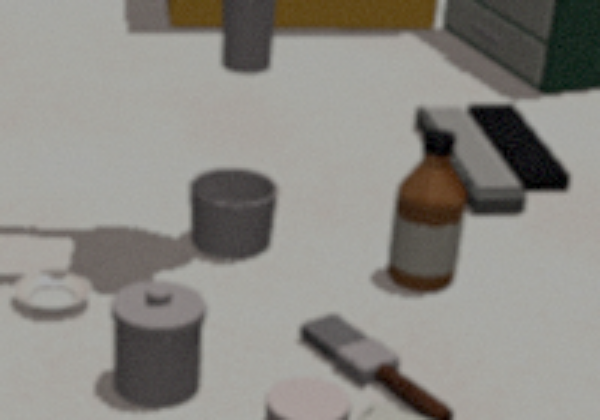

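Tall beaker is clear (its base at about (247,65) in the crop), and the empty wide beaker is at (233,210). I'll carry the tall one to free table at about (0.45,-0.09).

Emit:
{"op": "drive_tool", "data": {
  "claw": [45,45,45,45,45,45,45,45],
  "slide": [
    [-0.005,-0.03,0],
    [-0.013,-0.08,0],
    [-0.022,-0.14,0],
    [-0.032,-0.2,0],
    [-0.042,-0.26,0],
    [-0.052,-0.32,0],
    [-0.061,-0.38,0],
    [-0.071,-0.44,0]
  ],
  "yaw": [0,0,0,0,0,0,0,0],
  "newtons": 40
}}

```text
time: 3.58
tool_pos: [0.4764, 0.0829, 0.4442]
tcp_rot: [-0.606, -3.078, 0.003]
wrist_force: [1.1, -0.7, -2.1]
width: 0.577
grip_force: 41.6
```

Emit:
{"op": "drive_tool", "data": {
  "claw": [45,45,45,45,45,45,45,45],
  "slide": [
    [-0.009,-0.06,0],
    [-0.019,-0.12,0],
    [-0.029,-0.18,0],
    [-0.039,-0.24,-0.02],
    [-0.047,-0.29,-0.05],
    [-0.053,-0.33,-0.08],
    [-0.056,-0.35,-0.11],
    [-0.056,-0.35,-0.14]
  ],
  "yaw": [0,0,0,0,0,0,0,0]
}}

```text
time: 4.25
tool_pos: [0.4479, -0.0922, 0.3738]
tcp_rot: [-0.611, -3.077, 0.002]
wrist_force: [0.7, -0.4, -0.1]
width: 0.58
grip_force: 41.7
```

Emit:
{"op": "drive_tool", "data": {
  "claw": [45,45,45,45,45,45,45],
  "slide": [
    [0,0,-0.04],
    [0,0,-0.09],
    [0,0,-0.14],
    [0,0,-0.17],
    [0,0,-0.18],
    [0,0,-0.188],
    [0,0,-0.188]
  ],
  "yaw": [0,0,0,0,0,0,0]
}}

```text
time: 4.83
tool_pos: [0.4491, -0.0901, 0.2817]
tcp_rot: [-0.607, -3.08, -0.0]
wrist_force: [-0.4, 0.7, -1.5]
width: 0.574
grip_force: 41.7
```

Emit:
{"op": "drive_tool", "data": {
  "claw": [45,45,45,45,45,45],
  "slide": [
    [0,0,-0.003],
    [0,0,-0.006],
    [0,0,-0.009],
    [0,0,-0.012],
    [0,0,-0.012],
    [0,0,-0.012]
  ],
  "yaw": [0,0,0,0,0,0]
}}

```text
time: 5.33
tool_pos: [0.45, -0.09, 0.2772]
tcp_rot: [0.607, 3.082, -0.0]
wrist_force: [-0.3, -1.0, -1.7]
width: 0.577
grip_force: 41.7
```

Emit:
{"op": "drive_tool", "data": {
  "claw": [45,45,45,45],
  "slide": [
    [0,0,-0.002],
    [0,0,-0.004],
    [0,0,-0.006],
    [0,0,-0.006]
  ],
  "yaw": [0,0,0,0]
}}

```text
time: 5.67
tool_pos: [0.4508, -0.0904, 0.2757]
tcp_rot: [0.606, 3.08, -0.001]
wrist_force: [-1.9, -0.1, 8.5]
width: 0.573
grip_force: 42.6
```

Emit:
{"op": "drive_tool", "data": {
  "claw": [60,75,85,85,85,85,85,85],
  "slide": [
    [0,0,0.002],
    [0,0,0.002],
    [0,0,0.002],
    [0,0,0.002],
    [0,0,0.02],
    [0,0,0.08],
    [0,0,0.15],
    [0,0,0.2]
  ],
  "yaw": [0,0,0,0,0,0,0,0],
  "newtons": 30
}}

```text
time: 6.33
tool_pos: [0.4502, -0.0901, 0.3766]
tcp_rot: [0.607, 3.081, -0.0]
wrist_force: [1.8, -0.3, 0.7]
width: 0.993
grip_force: 0.0
```

Emit:
{"op": "drive_tool", "data": {
  "claw": [85,85,85,85,85,85,85,85],
  "slide": [
    [0.04,-0.06,0],
    [0.08,-0.12,0],
    [0.13,-0.19,0],
    [0.17,-0.25,0],
    [0.21,-0.31,0],
    [0.248,-0.359,0],
    [0.248,-0.359,0],
    [0.248,-0.359,0]
  ],
  "yaw": [0,0,0,0,0,0,0,0]
}}

```text
time: 7.0
tool_pos: [0.5745, -0.2709, 0.3736]
tcp_rot: [-0.609, -3.081, -0.001]
wrist_force: [-0.5, 0.9, 0.1]
width: 0.993
grip_force: 0.0
```

```bash
python3 - <<'E'
from workcell import bot
from h import *
c=bot.read_camera("wrist");cv2.imwrite("pics/w3.png",c["color"][:,:,::-1]);q=cloud(c).reshape(-1,3)
print(bot.read_state()["tool_pos"])
t=bot.read_camera("top");qt=cloud(t).reshape(-1,3)
for n,q,h,g in(("wrist mid",q,.1,(.574,-.27)),("top mid",qt,.1,(.574,-.27)),("top tall",qt,.135,(.45,-.09)),("wrist tall",q,.135,(.45,-.09)),("top wide",qt,.06,(.512,.301))):
    k=(np.hypot(*(q[:,:2]-g).T)<.06)&(abs(q[:,2]-h)<.004)
    print(n,k.sum(),*((q[k].min(0).round(4),q[k].max(0).round(4),circ(q[k][:,:2])) if k.sum()>5 else ""))
E
```

```text
[ 0.57386693 -0.26975961  0.37358904]
wrist mid 791 [ 0.5423 -0.3027  0.0961] [ 0.6079 -0.2376  0.1021] (array([ 0.5747, -0.2701,  0.031 ]), np.float64(0.0008))
top mid 140 [ 0.5414 -0.3008  0.0961] [ 0.6056 -0.2367  0.1037] (array([ 0.5738, -0.2686,  0.0311]), np.float64(0.0009))
top tall 111 [ 0.4252 -0.115   0.1312] [ 0.4744 -0.0673  0.1385] (array([ 0.4499, -0.0908,  0.0236]), np.float64(0.0008))
wrist tall 0
top wide 181 [0.47   0.2594 0.056 ] [0.5546 0.3447 0.0634] (array([0.5119, 0.3019, 0.0411]), np.float64(0.0009))
```

View pics/w3.png

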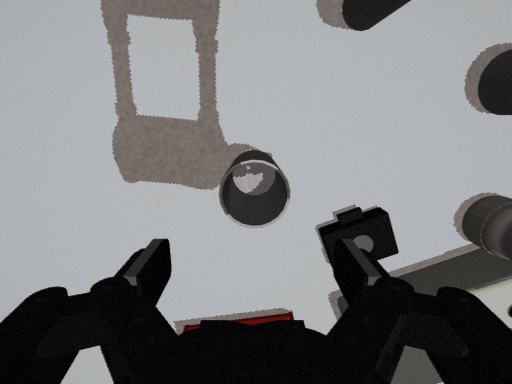

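The wrist view shows the mid rim at (255,193), centred between the fingers, with the black box at (358,235) clear of them. Descend and grip.

Emit:
{"op": "drive_tool", "data": {
  "claw": [85,85,85,85,85,85,60,60],
  "slide": [
    [0.001,0,-0.06],
    [0.001,0,-0.13],
    [0.001,0,-0.2],
    [0.001,0,-0.25],
    [0.001,0,-0.278],
    [0.001,0,-0.278],
    [0.001,0,-0.278],
    [0.001,0,-0.278]
  ],
  "yaw": [0,0,0,0,0,0,0,0],
  "newtons": 40
}}

```text
time: 7.77
tool_pos: [0.5754, -0.2696, 0.2374]
tcp_rot: [0.606, 3.079, -0.001]
wrist_force: [-0.6, 1.6, 14.4]
width: 0.745
grip_force: 32.0
```

Emit:
{"op": "drive_tool", "data": {
  "claw": [60,60,60,60],
  "slide": [
    [0,0,0],
    [0,0,0],
    [0,0,0],
    [0,0,0]
  ],
  "yaw": [0,0,0,0]
}}

```text
time: 8.1
tool_pos: [0.5756, -0.27, 0.2375]
tcp_rot: [0.606, 3.078, -0.002]
wrist_force: [0.8, 1.6, 6.0]
width: 0.744
grip_force: 44.7
```

Emit:
{"op": "drive_tool", "data": {
  "claw": [60,60,60,60,60,60,60,60],
  "slide": [
    [0,0,0.02],
    [0,0,0.06],
    [0,0,0.11],
    [0,0,0.17],
    [0,0,0.23],
    [0,0,0.29],
    [0,0,0.34],
    [0,0,0.34]
  ],
  "yaw": [0,0,0,0,0,0,0,0]
}}

```text
time: 8.77
tool_pos: [0.5757, -0.2704, 0.4129]
tcp_rot: [0.605, 3.071, -0.005]
wrist_force: [2.1, -0.5, 0.1]
width: 0.745
grip_force: 44.5
```

Emit:
{"op": "drive_tool", "data": {
  "claw": [60,60,60,60,60,60,60,60],
  "slide": [
    [-0.003,0.03,0],
    [-0.009,0.08,0],
    [-0.016,0.15,0],
    [-0.024,0.22,0],
    [-0.032,0.29,0],
    [-0.039,0.36,0],
    [-0.047,0.43,0],
    [-0.055,0.5,0]
  ],
  "yaw": [0,0,0,0,0,0,0,0]
}}

```text
time: 9.43
tool_pos: [0.5453, -0.0175, 0.4027]
tcp_rot: [-0.606, -3.079, 0.0]
wrist_force: [0.8, -0.1, -1.9]
width: 0.741
grip_force: 44.5
```

Emit:
{"op": "drive_tool", "data": {
  "claw": [60,60,60,60,60,60,60,60],
  "slide": [
    [-0.008,0.07,0],
    [-0.015,0.14,0],
    [-0.023,0.21,0],
    [-0.03,0.28,0],
    [-0.038,0.35,0],
    [-0.046,0.42,0],
    [-0.052,0.48,0],
    [-0.058,0.53,0]
  ],
  "yaw": [0,0,0,0,0,0,0,0]
}}

```text
time: 10.1
tool_pos: [0.5161, 0.2477, 0.4027]
tcp_rot: [-0.604, -3.079, 0.002]
wrist_force: [0.9, 0.2, -0.8]
width: 0.739
grip_force: 44.5
```

Emit:
{"op": "drive_tool", "data": {
  "claw": [60,60,60,60,60,60],
  "slide": [
    [-0.005,0.05,-0.02],
    [-0.009,0.08,-0.05],
    [-0.012,0.112,-0.09],
    [-0.012,0.112,-0.13],
    [-0.012,0.112,-0.16],
    [-0.012,0.112,-0.16]
  ],
  "yaw": [0,0,0,0,0,0]
}}

```text
time: 10.6
tool_pos: [0.5088, 0.3009, 0.3185]
tcp_rot: [-0.603, -3.074, 0.011]
wrist_force: [-0.9, 0.1, -2.8]
width: 0.741
grip_force: 44.6
```

```bash
python3 - <<'E'
from workcell import bot
from h import *
s=bot.read_state();z=s["tool_pos"][2]-.2375;print(s["tool_pos"],s["wrist_force"],"base",z)
for n in("wrist","top","scene"):
    c=bot.read_camera(n);q=cloud(c).reshape(-1,3)
    if n!="top": cv2.imwrite(f"pics/{n}4.png",c["color"][:,:,::-1])
    for nm,h in(("mid",z+.1),("wide",.06)):
        k=(np.hypot(*(q[:,:2]-[.512,.3015]).T)<.055)&(abs(q[:,2]-h)<.004)
        print(n,nm,k.sum(),*((q[k].min(0).round(4),q[k].max(0).round(4),circ(q[k][:,:2],.0315 if nm=="mid" else .0415)) if k.sum()>5 else ""))
E
```

```text
[0.50877866 0.3008847  0.3184953 ] [-0.9481536   0.06100668 -2.78223896] base 0.08099529639557362
wrist mid 3479 [0.4738 0.2592 0.177 ] [0.5362 0.3435 0.185 ] (array([0.5061, 0.2994]), np.float64(0.0016))
wrist wide 608 [0.4704 0.2626 0.056 ] [0.5389 0.3438 0.0618] (array([0.5131, 0.301 ]), np.float64(0.0008))
top mid 49 [0.475  0.2677 0.1771] [0.5379 0.3007 0.1848] (array([0.5067, 0.2997]), np.float64(0.0008))
top wide 107 [0.4699 0.2586 0.056 ] [0.5545 0.326  0.0637] (array([0.5121, 0.3022]), np.float64(0.0008))
scene mid 125 [0.4772 0.2545 0.1772] [0.5409 0.3394 0.185 ] (array([0.507 , 0.2972]), np.float64(0.0032))
scene wide 116 [0.4677 0.2556 0.056 ] [0.5534 0.3427 0.064 ] (array([0.5102, 0.2998]), np.float64(0.0017))
```

View pics/wrist4.png

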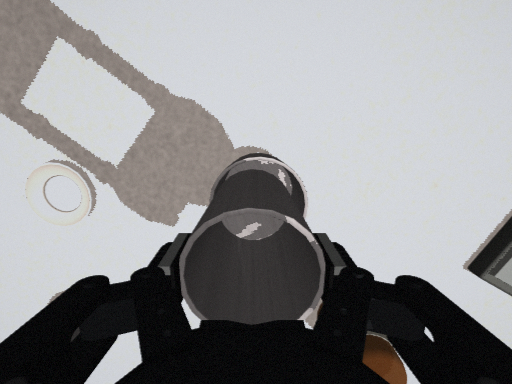

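The wrist view shows the mid rim at (254,268) over the wide rim at (258,195), with a small offset. I'll dwell and measure again, since the arm was still settling.

Emit:
{"op": "drive_tool", "data": {
  "claw": [60,60,60],
  "slide": [
    [0,0,0],
    [0,0,0],
    [0,0,0]
  ],
  "yaw": [0,0,0]
}}

```text
time: 11.0
tool_pos: [0.5124, 0.3014, 0.3263]
tcp_rot: [0.607, 3.08, 0.002]
wrist_force: [-0.3, 0.2, -2.3]
width: 0.737
grip_force: 44.7
```

```bash
cat > m.py <<'E'
from workcell import bot
from h import *
import sys
zo,H,r1,h2,r2,cx,cy=map(float,sys.argv[1:])
for n in("wrist","top","scene"):
    c=bot.read_camera(n);q=cloud(c).reshape(-1,3)
    s=bot.read_state();z=s["tool_pos"][2]-zo
    for nm,h,r in(("inner",z+H,r1),("outer",h2,r2)):
        d=np.hypot(*(q[:,:2]-[cx,cy]).T)
        k=(d<r+.012)&(d>r-.012)&(abs(q[:,2]-h)<.004)
        print(n,nm,k.sum(),circ(q[k][:,:2],r) if k.sum()>5 else "")
print(s["tool_pos"],s["wrist_force"],"base",z)
E
python3 m.py .2375 .1 .0315 .06 .0415 .512 .3015
```

```text
wrist inner 3423 (array([0.5114, 0.3009]), np.float64(0.0014))
wrist outer 609 (array([0.5132, 0.3012]), np.float64(0.0008))
top inner 51 (array([0.5109, 0.3013]), np.float64(0.0009))
top outer 112 (array([0.512 , 0.3023]), np.float64(0.0009))
scene inner 121 (array([0.5097, 0.2984]), np.float64(0.0023))
scene outer 140 (array([0.5107, 0.2995]), np.float64(0.0016))
[0.5121867  0.30141345 0.32568173] [ 0.16136562 -0.7049396  -0.73407289] base 0.08818172767468035
```

Emit:
{"op": "drive_tool", "data": {
  "claw": [60,60,60,60,60,60,60,60],
  "slide": [
    [0.0025,0.0015,0],
    [0.0025,0.0015,-0.03],
    [0.0025,0.0015,-0.06],
    [0.0025,0.0015,-0.09],
    [0.0025,0.0015,-0.12],
    [0.0025,0.0015,-0.14],
    [0.0025,0.0015,-0.155],
    [0.0025,0.0015,-0.16]
  ],
  "yaw": [0,0,0,0,0,0,0,0]
}}

```text
time: 11.82
tool_pos: [0.5128, 0.3019, 0.2435]
tcp_rot: [-0.607, -3.081, 0.002]
wrist_force: [-0.7, -1.0, -2.0]
width: 0.749
grip_force: 44.7
```

Emit:
{"op": "drive_tool", "data": {
  "claw": [60,60,60,60,60],
  "slide": [
    [0,0,-0.001],
    [0,0,-0.003],
    [0,0,-0.005],
    [0,0,-0.007],
    [0,0,-0.007]
  ],
  "yaw": [0,0,0,0,0]
}}

```text
time: 12.23
tool_pos: [0.5134, 0.3023, 0.2419]
tcp_rot: [0.607, 3.082, 0.001]
wrist_force: [-0.1, 0.5, -1.5]
width: 0.742
grip_force: 44.7
```

Emit:
{"op": "drive_tool", "data": {
  "claw": [60,60,60,60,60],
  "slide": [
    [0,0,-0.002],
    [0,0,-0.004],
    [0,0,-0.006],
    [0,0,-0.006],
    [0,0,-0.006]
  ],
  "yaw": [0,0,0,0,0]
}}

```text
time: 12.65
tool_pos: [0.5137, 0.3025, 0.2414]
tcp_rot: [0.607, 3.081, 0.001]
wrist_force: [-5.2, -0.6, 13.5]
width: 0.742
grip_force: 45.8
```

Contact came at exactly the expected floor height. Release, rise and look.

Emit:
{"op": "drive_tool", "data": {
  "claw": [70,78,85,85,85,85,85,85],
  "slide": [
    [0,0,0.003],
    [0,0,0.003],
    [0,0,0.003],
    [0,0,0.003],
    [0,0,0.02],
    [0,0,0.08],
    [0,0,0.15],
    [0,0,0.22]
  ],
  "yaw": [0,0,0,0,0,0,0,0]
}}

```text
time: 13.32
tool_pos: [0.5127, 0.3019, 0.3488]
tcp_rot: [-0.606, -3.08, 0.003]
wrist_force: [0.4, 1.4, 0.4]
width: 0.997
grip_force: 0.0
```

Emit:
{"op": "drive_tool", "data": {
  "claw": [85,85,85,85],
  "slide": [
    [0,0,0.06],
    [0,0,0.1],
    [0,0,0.1],
    [0,0,0.1]
  ],
  "yaw": [0,0,0,0]
}}

```text
time: 13.65
tool_pos: [0.5136, 0.3024, 0.4007]
tcp_rot: [0.606, 3.079, 0.004]
wrist_force: [-0.3, 0.4, -1.4]
width: 0.996
grip_force: 0.0
```

```bash
python3 - <<'E'
from workcell import bot
from h import *
c={n:bot.read_camera(n) for n in("wrist","top","scene")}
s=c["scene"]["color"][90:160,240:310];w=c["wrist"]["color"][100:300,160:360]
cv2.imwrite("pics/nest5.png",np.hstack([cv2.resize(x,(390,390))[:,:,::-1] for x in(s,w)]))
for n in c:
    q=cloud(c[n]).reshape(-1,3)
    for nm,h,r in(("mid",.104,.0315),("wide",.06,.0415)):
        d=np.hypot(*(q[:,:2]-[.512,.3015]).T);k=(abs(d-r)<.012)&(abs(q[:,2]-h)<.006)
        print(n,nm,k.sum(),np.median(q[k][:,2]),circ(q[k][:,:2],r))
q=cloud(c["top"]).reshape(-1,3);d=np.hypot(*(q[:,:2]-[.45,-.09]).T);k=(d<.04)&(abs(q[:,2]-.135)<.005)
print("tall",k.sum(),circ(q[k][:,:2]),bot.read_state()["tool_pos"])
E
```

```text
wrist mid 748 0.10377528164606808 (array([0.5126, 0.3025]), np.float64(0.0009))
wrist wide 530 0.05995824635732766 (array([0.5129, 0.3009]), np.float64(0.0031))
top mid 119 0.103656760187266 (array([0.5122, 0.3028]), np.float64(0.0009))
top wide 174 0.05968385553479261 (array([0.5124, 0.3024]), np.float64(0.0034))
scene mid 153 0.10349771913403039 (array([0.5112, 0.3003]), np.float64(0.0018))
scene wide 160 0.06058989172229956 (array([0.5106, 0.3007]), np.float64(0.0038))
tall 114 (array([ 0.4499, -0.0907,  0.0236]), np.float64(0.0008)) [0.51261714 0.30186695 0.39646512]
```

View pics/nest5.png

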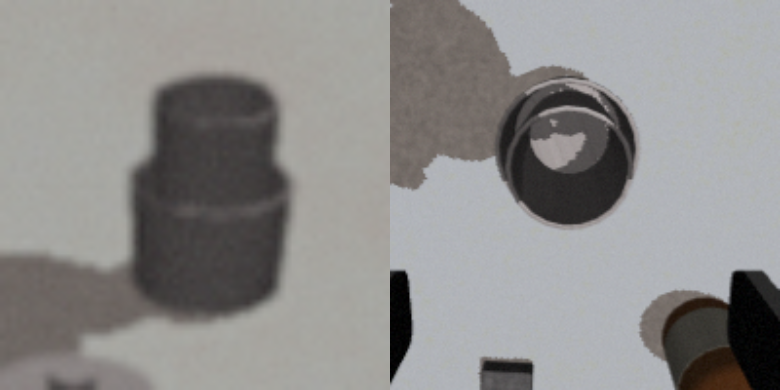

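The mid beaker stands upright on the wide one's floor (rim at about (215,95) in the left crop, with height 0.104 measured). Now fetch the tall one.

Emit:
{"op": "drive_tool", "data": {
  "claw": [85,85,85,85,85,85,85,85],
  "slide": [
    [-0.01,-0.06,0],
    [-0.022,-0.14,0],
    [-0.035,-0.22,0],
    [-0.048,-0.3,0],
    [-0.061,-0.38,0],
    [-0.074,-0.46,0],
    [-0.087,-0.54,0],
    [-0.1,-0.62,0]
  ],
  "yaw": [0,0,0,0,0,0,0,0]
}}

```text
time: 14.47
tool_pos: [0.4619, -0.0094, 0.3964]
tcp_rot: [-0.606, -3.079, 0.001]
wrist_force: [1.0, -0.7, -0.6]
width: 0.999
grip_force: 0.0
```

Emit:
{"op": "drive_tool", "data": {
  "claw": [85,85,85,85,85,85,85,85],
  "slide": [
    [-0.012,-0.08,0],
    [-0.022,-0.14,0],
    [-0.026,-0.165,0],
    [-0.026,-0.165,0],
    [-0.026,-0.165,0],
    [-0.026,-0.165,-0.05],
    [-0.026,-0.165,-0.11],
    [-0.026,-0.165,-0.17]
  ],
  "yaw": [0,0,0,0,0,0,0,0]
}}

```text
time: 15.13
tool_pos: [0.4506, -0.0892, 0.3126]
tcp_rot: [0.604, 3.081, 0.001]
wrist_force: [0.5, 0.5, 0.2]
width: 0.994
grip_force: 0.0
```

Emit:
{"op": "drive_tool", "data": {
  "claw": [85,85,85,85,45,45,45,45],
  "slide": [
    [0,0,-0.04],
    [0,0,-0.07],
    [0,0,-0.08],
    [0,0,-0.08],
    [0,0,-0.08],
    [0,0,-0.08],
    [0,0,-0.08],
    [0,0,-0.08]
  ],
  "yaw": [0,0,0,0,0,0,0,0]
}}

```text
time: 15.8
tool_pos: [0.4512, -0.0905, 0.2751]
tcp_rot: [0.606, 3.079, -0.0]
wrist_force: [0.0, 0.1, 3.7]
width: 0.575
grip_force: 41.8
```

Emit:
{"op": "drive_tool", "data": {
  "claw": [45,45,45],
  "slide": [
    [0,0,0],
    [0,0,0],
    [0,0,0]
  ],
  "yaw": [0,0,0]
}}

```text
time: 16.05
tool_pos: [0.4512, -0.0906, 0.2751]
tcp_rot: [0.607, 3.079, -0.0]
wrist_force: [1.1, 0.7, 6.1]
width: 0.572
grip_force: 41.9
```

Emit:
{"op": "drive_tool", "data": {
  "claw": [45,45,45,45,45,45,45,45],
  "slide": [
    [0,0,0.02],
    [0,0,0.06],
    [0,0,0.11],
    [0,0,0.17],
    [0,0,0.23],
    [0,0,0.29],
    [0,0,0.34],
    [0,0,0.34]
  ],
  "yaw": [0,0,0,0,0,0,0,0]
}}

```text
time: 16.72
tool_pos: [0.4513, -0.0906, 0.4503]
tcp_rot: [0.605, 3.072, -0.001]
wrist_force: [0.8, -0.8, -0.6]
width: 0.574
grip_force: 41.8
```

Emit:
{"op": "drive_tool", "data": {
  "claw": [45,45,45,45,45,45,45,45],
  "slide": [
    [0.005,0.03,0],
    [0.013,0.08,0],
    [0.022,0.14,0],
    [0.032,0.2,0],
    [0.042,0.26,0],
    [0.051,0.32,0],
    [0.06,0.38,0],
    [0.07,0.44,0]
  ],
  "yaw": [0,0,0,0,0,0,0,0]
}}

```text
time: 17.38
tool_pos: [0.4846, 0.131, 0.4426]
tcp_rot: [-0.607, -3.081, 0.001]
wrist_force: [0.2, -0.1, -1.1]
width: 0.576
grip_force: 41.9
```

Emit:
{"op": "drive_tool", "data": {
  "claw": [45,45,45,45,45,45,45,45],
  "slide": [
    [0.009,0.06,0],
    [0.019,0.12,0],
    [0.028,0.18,0],
    [0.038,0.24,0],
    [0.046,0.29,0],
    [0.052,0.33,0],
    [0.0545,0.345,0],
    [0.0545,0.345,0]
  ],
  "yaw": [0,0,0,0,0,0,0,0]
}}

```text
time: 18.05
tool_pos: [0.5122, 0.3034, 0.4423]
tcp_rot: [-0.603, -3.081, 0.002]
wrist_force: [-0.7, -0.9, -0.8]
width: 0.577
grip_force: 41.9
```

Emit:
{"op": "drive_tool", "data": {
  "claw": [45,45,45,45,45,45],
  "slide": [
    [0,0,-0.02],
    [0,0,-0.05],
    [0,0,-0.08],
    [0,0,-0.08],
    [0,0,-0.08],
    [0,0,-0.08]
  ],
  "yaw": [0,0,0,0,0,0]
}}

```text
time: 18.55
tool_pos: [0.5126, 0.3013, 0.4037]
tcp_rot: [0.609, 3.082, -0.0]
wrist_force: [-0.5, -0.3, -1.6]
width: 0.579
grip_force: 42.0
```

```bash
python3 m.py .2751 .135 .024 .104 .0315 .512 .3025
```

```text
wrist inner 3154 (array([0.5118, 0.3005]), np.float64(0.0015))
wrist outer 393 (array([0.5132, 0.3021]), np.float64(0.0008))
top inner 39 (array([0.512 , 0.3011]), np.float64(0.0008))
top outer 104 (array([0.5123, 0.3031]), np.float64(0.0009))
scene inner 97 (array([0.5115, 0.299 ]), np.float64(0.0026))
scene outer 124 (array([0.5112, 0.3003]), np.float64(0.0017))
[0.51284833 0.30197327 0.40477456] [-0.34860863 -0.09717446 -1.7253649 ] base 0.1296745639987113
```

Emit:
{"op": "drive_tool", "data": {
  "claw": [45,45,45,45,45,45,45,45],
  "slide": [
    [0.001,0.003,0],
    [0.001,0.003,-0.02],
    [0.001,0.003,-0.05],
    [0.001,0.003,-0.08],
    [0.001,0.003,-0.11],
    [0.001,0.003,-0.14],
    [0.001,0.003,-0.17],
    [0.001,0.003,-0.19]
  ],
  "yaw": [0,0,0,0,0,0,0,0]
}}

```text
time: 19.37
tool_pos: [0.5123, 0.3035, 0.3062]
tcp_rot: [-0.606, -3.081, 0.002]
wrist_force: [0.5, -0.7, -1.6]
width: 0.576
grip_force: 42.0
```

Emit:
{"op": "drive_tool", "data": {
  "claw": [45,45,45,45,45,45,45],
  "slide": [
    [0,0,-0.015],
    [0,0,-0.03],
    [0,0,-0.04],
    [0,0,-0.045],
    [0,0,-0.049],
    [0,0,-0.051],
    [0,0,-0.051]
  ],
  "yaw": [0,0,0,0,0,0,0]
}}

```text
time: 19.95
tool_pos: [0.5132, 0.3038, 0.2834]
tcp_rot: [0.607, 3.082, 0.001]
wrist_force: [0.3, -0.2, -0.9]
width: 0.577
grip_force: 42.0
```

Emit:
{"op": "drive_tool", "data": {
  "claw": [45,45,45,45],
  "slide": [
    [0,0,-0.002],
    [0,0,-0.004],
    [0,0,-0.005],
    [0,0,-0.005]
  ],
  "yaw": [0,0,0,0]
}}

```text
time: 20.28
tool_pos: [0.5136, 0.3038, 0.2831]
tcp_rot: [0.606, 3.081, 0.001]
wrist_force: [-3.1, -1.6, 9.2]
width: 0.575
grip_force: 43.0
```

Emit:
{"op": "drive_tool", "data": {
  "claw": [55,65,80,85,85,85,85,85],
  "slide": [
    [0,0,0.003],
    [0,0,0.003],
    [0,0,0.003],
    [0,0,0.003],
    [0,0,0.02],
    [0,0,0.08],
    [0,0,0.15],
    [0,0,0.22]
  ],
  "yaw": [0,0,0,0,0,0,0,0]
}}

```text
time: 20.95
tool_pos: [0.5125, 0.3035, 0.3908]
tcp_rot: [-0.606, -3.08, 0.003]
wrist_force: [0.4, -0.0, 0.4]
width: 0.993
grip_force: 0.0
```

Emit:
{"op": "drive_tool", "data": {
  "claw": [85,85,85,85,85,85],
  "slide": [
    [0,0,0.06],
    [0,0,0.08],
    [0,0,0.08],
    [0,0,0.08],
    [0,0,0.08],
    [0,0,0.08]
  ],
  "yaw": [0,0,0,0,0,0]
}}

```text
time: 21.45
tool_pos: [0.5123, 0.3034, 0.4274]
tcp_rot: [-0.606, -3.079, 0.005]
wrist_force: [0.0, 0.3, -0.4]
width: 0.993
grip_force: 0.0
```

```bash
python3 - <<'E'
from workcell import bot
from h import *
c={n:bot.read_camera(n) for n in("wrist","top","scene")}
s=c["scene"]["color"][80:160,235:315];w=c["wrist"]["color"][100:300,160:360]
cv2.imwrite("pics/nest6.png",np.hstack([cv2.resize(x,(390,390))[:,:,::-1] for x in(s,w)]))
for n in c:
    q=cloud(c[n]).reshape(-1,3)
    for nm,h,r in(("tall",.143,.024),("mid",.104,.0315),("wide",.06,.0415)):
        d=np.hypot(*(q[:,:2]-[.512,.302]).T);k=(abs(d-r)<.008)&(abs(q[:,2]-h)<.006)
        print(n,nm,k.sum(),np.median(q[k][:,2]),circ(q[k][:,:2],r))
E
```

```text
wrist tall 597 0.1427496328588856 (array([0.5129, 0.3024]), np.float64(0.0009))
wrist mid 351 0.10385617913452172 (array([0.5132, 0.3022]), np.float64(0.001))
wrist wide 372 0.05995735279907624 (array([0.5132, 0.3011]), np.float64(0.0009))
top tall 61 0.1428817877588564 (array([0.5126, 0.3027]), np.float64(0.0008))
top mid 123 0.10355117650546619 (array([0.5123, 0.3035]), np.float64(0.0013))
top wide 127 0.059812744503892956 (array([0.512 , 0.3022]), np.float64(0.0008))
scene tall 116 0.14279453063137354 (array([0.5111, 0.3003]), np.float64(0.0017))
scene mid 110 0.10431500178972475 (array([0.5111, 0.301 ]), np.float64(0.0023))
scene wide 127 0.059995719021899374 (array([0.5108, 0.2999]), np.float64(0.002))
```

View pics/nest6.png

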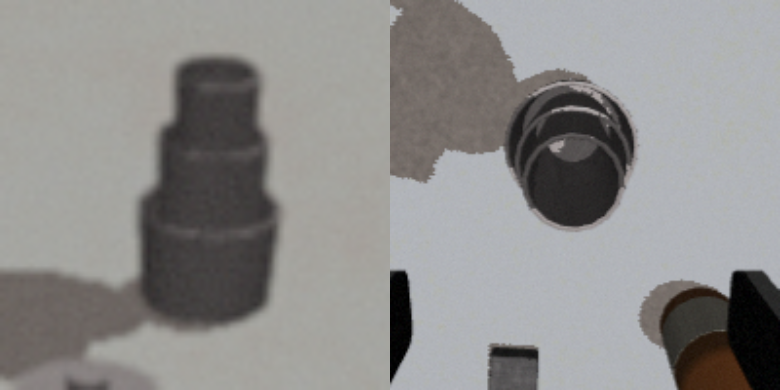

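The three beakers are nested upright and concentric. Their rims are at 0.143, 0.104 and 0.060 m, centred within about 2 mm, and the gripper is clear.

```bash
python3 -c "
from workcell import bot
print(bot.finish_job())"
```

```text
the job is handed in; nothing more can be done
None
```

The three beakers are nested by width, upright and seated on each other's floors by the last camera check, with the widest left where it stood; the job is handed in, but no verdict was returned.

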